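# Tuck the tool case flap under its lip

## Task

Close the wooden tool case with the fingertips, without picking anything up: push the black flap over so that it lies down on the case, keep it pressed down and push it by its rib towards the metal lip until its edge is fully tucked under the lip and stays shut by itself. Then let go and move clear; do not shove or lift the case, and leave the other things on the table where they are.

Things in the scene. Friction and masses are not known exactly. Their poses are not given: they have to be found in the camera images.
- case: Open wooden case of modelling tools, 140 mm (its x) by 160 mm (its y), walls 40 mm high (33 mm under the lip). Loose on the table, 1.5 to 2.2 kg: slides if pushed sideways with over 7 N. Origin: centre of its underside, z up. Its x axis points from the hinge edge (-70 mm) to the edge with the aluminium lip (+70 mm).
- flap (a joint): Angle of the black plastic flap, rad: 0 level over the case, pi/2 upright, 1.75 to 2.25 at the start (leaning back, away from the case); range -0.06 to 2.4. Springy hinge (rest 2.0 rad, 0.05 N m/rad, friction 0.02 N m): pressed down it takes 1 to 2 N and, let go, it springs up again past 1 rad unless its edge is under the lip. It cannot pass through the lip.
- flap_slide (a joint): How far the hinge pin has slid in its slots towards the lip (the case's +x), m: 0 to 0.024, 0 to 0.003 at the start; about 4 N of friction, stays where left. With the flap level its edge is at x = 37 mm + this in the case's frame: short of the lip at 0, 13 mm under the flat lip at 0.024. Pushing the rib towards the lip slides it.
- flap_hinge (a point): Middle of the hinge line (pin axis), which runs along the case's y; 42 mm above the table, at x = -58 mm + flap_slide in the case's frame, y = 0. Moves with the slide.
- flap_edge (a point): Middle of the flap's free edge, outer face, 95 mm from the hinge line. The flap is a plate 120 mm wide, 3 mm thick. Its outer face (on top when closed) has a straight rib parallel to the hinge, 67 to 73 mm from the hinge line, 8 mm high, 100 mm long.
- lip_mouth (a point): Middle of the flat lip's inner edge, underside: x = +48 mm, y = 0, z = 47.5 mm in the case's frame. The lip is a plate 3 mm thick right across the case, from here to x = +70 mm; its mouth flares up from here towards the hinge to x = +42 mm, 56 mm high. The slot beneath, above the front wall, is 14 mm high.
- mug: White mug, 80 mm across, 92 mm high, near the lip edge of the case; origin at the centre of its underside.
- sponge: Yellow sponge, 100 x 65 x 32 mm, beside the case; origin under its centre.
- scissors: Scissors, 155 mm long, 60 mm wide, 8 mm high, flat on the table behind the hinge edge; origin near the middle.
- modelling_tool: Wooden modelling tool, 170 mm long, 8 mm high, lying beside the case; origin under the middle of its handle.
- spray_bottle: White spray bottle with green head, 80 mm across, 214 mm high; origin under its centre.
- slip_jar: Brown jar with white cap, 76 mm across, 100 mm high; origin under its centre.
- water_bowl: Blue bowl, 130 mm across, 50 mm high; origin under its centre.

How it is judged:
On the way, in this order (a step that is already met when the one before it is completed fails the run):
1. the flap is folded down onto the case before it is slid home (value of joint flap below 0.25 rad and value of joint flap_slide below 0.015 m), for 0.05 s.
2. the flap's edge is slid in under the lip (value of joint flap below 0.1 rad and value of joint flap_slide above 0.017 m), for 0.1 s.
At the end, for the whole second after the job is handed in: The flap lies shut (below 0.1 rad) with its edge at least 5 mm beneath the flat lip (slide above 17 mm of 24), held down by the lip alone, at rest; the case stands flat within 40 mm of where it was and every other thing within 30 mm of where it was (all of step 2 and z of flap_edge in the frame of case below 0.0485 m and x of flap_edge in the frame of lip_mouth above 0.005 m and velocity of joint flap between -0.05 and 0.05 rad/s and linear speed of case below 0.01 m/s and distance of case from where it was at the start of the episode below 0.04 m and angle between case's own z axis and vertical below 0.03 rad and distance of each of mug, sponge, scissors, modelling_tool, spray_bottle, slip_jar, water_bowl from where it was at the start of the episode below 0.03 m); the robot touches nothing.
It fails at once if the case is lifted or tipped (height (world z) of case above 0.012 m or angle between case's own z axis and vertical above 0.12 rad).
It fails at once if the case is shoved more than 40 mm (distance of case from where it was at the start of the episode above 0.04 m).
It fails at once if another thing on the table is picked up or pushed more than 30 mm away (distance of any of mug, sponge, scissors, modelling_tool, spray_bottle, slip_jar, water_bowl from where it was at the start of the episode above 0.03 m).
It also fails if it takes over 40 s, if anything falls off the work surface, if the arm or the gripper's body presses on something with over 40 N, if the wrist force passes 120 N, or if a joint passes its speed limit or range.

## Robot

A 6-joint arm with a two-finger parallel gripper is mounted at the origin on the work surface. World frame = base frame: x ahead of the robot, y to its left, z up, the work surface at z = 0. Lengths are in m, angles in rad, forces in N, time in s.
With the tool pointing down it reaches from about 0.325 to 0.775 m from the base axis. Payload 5.5 kg.
Tool frame: the origin (TCP) lies at the very end of the fingers, on their centre line; the grasp point (between the pads) lies 19 mm behind it (tcp_to_grasp is the distance from the TCP to the grasp point, in m); z points along the fingers, y is the line along which they close (so a half turn about z gives the same grasp; the last joint's range is limited). The gripper opens to 85 mm and grips with 20 to 120 N. Pads are 22 mm wide; open, the fingers measure 114 mm over their backs; the gripper's body (76 mm by 85 mm) begins 54 mm behind the grasp point. The pads swing forward as they close: fully open they stand 13 mm farther back than shut.
Start: joints at [-0.057, 0.091, 1.231, -0, 1.82, -0.057], TCP at [0.6, -0, 0.231] pointing down, gripper open.
Joint ranges: [-2.87, 2.87], [-0.86, 2.18], [0.17, 2.46], [-1.51, 4.65], [0.06, 2.69], [-2.65, 2.65]. Speed limits (rad/s): [2.57, 2.57, 3.01, 3.14, 3.14, 3.14].

## Interface

Orientations are given as [roll, pitch, yaw] about the fixed x, y, z axes, in that order (R = Rz(yaw) Ry(pitch) Rx(roll)).
In Python, from bench import get_obs, camera, sign_off, tcp_to_grasp gives the robot as it stands. The module is installed in compiled form; this text tells all that it offers.
- The arm moves only by the shell command python3 -m inch 'ROWS' [OPENING]. ROWS is JSON, a list of rows, each an object of numbers: "tx", "ty", "tz": the shift along the tool's x, y, z in units of 2.5 cm (1.0 is 2.5 cm); "spin": the turn about the tool's z in units of 0.15 rad (1.0 is 0.15 rad). A call has 1 to 8 rows; each row shifts and turns the commanded pose from where the row before left it, along the tool's axes as they then stand; what a row does not reach is not made up. A row lasts 1/8 s, in which the tool goes at most 62.5 mm and 10.7 degrees, less where a joint would pass 70% of its speed; a pose out of reach is approached as far as the arm can. A call with a number of a shift or a turn outside -1 to 1 is refused whole. A call with a gripper value outside its range is refused whole. OPENING is the gripper's target within -1 to 1 (fully open at 1, half-way at 0, shut at -1), set as the call begins (- or left out, the last holds). The fingers move at their own pace and stop on an object; the grip force is fixed at half the most. Time passes only in rows, so rows that do not move let the fingers close. It gives the time, the measured TCP pose, the force, the opening and the grip force at its end, in the units of the state.
- get_obs(): the state, without advancing time (a new reading comes with each control period).
- camera(name): name is "scene" or "side" or "wrist"; returns a dict with "color" (480x640x3 uint8, red, green, blue), "fovy" (degrees; the focal length in pixels is half the picture's height over the tangent of half this angle, whatever the lens; pixels are square), "cx", "cy" (the principal point, pixels), "R" (3x3) and "t" (3): a world point X has camera coordinates R X + t; the wrist camera has in their place "tool_from_camera" (4x4, takes a point from camera to tool coordinates, whose origin is the TCP and whose axes are the flange's). Camera axes: x right, y down, z forward; pixel columns grow to the right and rows downward; lengths in m; the calibration is good to about 2 mm. A picture is of the moment at which its call begins: read the wrist's pose just before it. There is no depth.
- sign_off(): hands the job in; it is judged then, once.
The state is a dict: "clock": time; "qpos": joint angles; "qvel": joint speeds; "joint_efforts": joint torques, N m; "eef_pos": TCP position; "orientation": TCP orientation; "wrist_force": force on the tool from outside, world axes, zero at the start; "moment": the same for the moment, N m; "gripper_width": finger opening in m; "finger_force": force on a finger pad.
Only numpy, scipy, OpenCV 4.12 (cv2) and the standard library are available. Lean on these libraries where they do the work, as an engineer would, in place of code of your own. Each camera call takes 0.05 s, during which the arm holds its last target. There are 200 camera calls.

## Working session

There is one attempt and no reset: what is moved stays moved. The work goes in short steps, Python scripts to look and compute and a shell command to move; the robot and the scene stay as the last step left them, time stands still between calls to the robot, and variables do not carry over. Pictures are saved under pics/ and viewed, at most 10 in all, crops included, and the job is handed in when it is done.

```bash
mkdir -p pics; cat > h.py <<'E'
from bench import *
import cv2,numpy as np
def snap(n,f):
    c=camera(n); cv2.imwrite('pics/'+f,c['color'][:,:,::-1]); np.savez('pics/'+f+'.npz',**{k:v for k,v in c.items() if k!='color'}); return c
def ray(f,u,v,z):
    c=np.load('pics/'+f+'.npz'); F=240/np.tan(np.radians(float(c['fovy']))/2)
    R,t=c['R'],c['t']; o=-R.T@t; d=R.T@np.array([(u-c['cx'])/F,(v-c['cy'])/F,1.]); return o+d*(z-o[2])/d[2]
def proj(f,X):
    c=np.load('pics/'+f+'.npz'); F=240/np.tan(np.radians(float(c['fovy']))/2)
    p=c['R']@np.array(X)+c['t']; return F*p[0]/p[2]+c['cx'],F*p[1]/p[2]+c['cy']
E
python3 - <<'E'
from h import *
for n in('scene','side'):
    c=snap(n,n+'1.png'); print(n,-c['R'].T@c['t'],c['R'][2],c['fovy'])
o=get_obs();print(o)
E
```

```text
scene [1.29876402 0.45059016 1.41416356] [-0.47432569 -0.27926038 -0.8348825 ] 46.85387384141066
side [ 0.19744382 -0.88249585  0.77947444] [ 0.27489713  0.74324244 -0.60993626] 50.744011508599996
{'clock': 0.1, 'qpos': array([-5.67037164e-02,  9.18024413e-02,  1.23178540e+00, -1.42706412e-05,
        1.81977853e+00, -5.66902439e-02]), 'qvel': array([ 1.05315576e-03, -8.97676046e-04, -2.81999799e-03,  8.15197978e-05,
        5.15934474e-04, -1.69697982e-03]), 'joint_efforts': array([ 2.62064459e-03, -4.60215712e+01, -4.19218469e+01, -9.60827560e-05,
        1.05514470e-02,  1.00166855e-05]), 'eef_pos': array([5.99749963e-01, 5.46637608e-06, 2.30241373e-01]), 'orientation': array([-3.13982101e+00, -8.66835888e-05,  1.57077927e+00]), 'wrist_force': array([-0.45937925, -0.72123105, -0.06821714]), 'moment': array([-0.04954988, -0.04421979,  0.03113535]), 'finger_force': 0.0, 'gripper_width': 0.08566004402984052}
```

View pics/scene1.png

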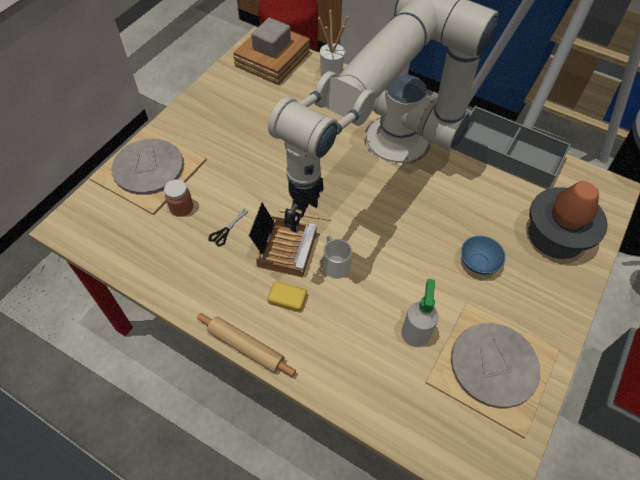

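View pics/side1.png

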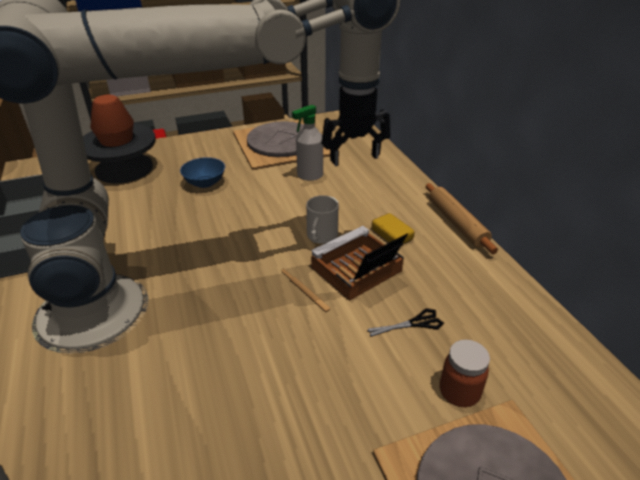

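The scene view shows the case at about (288,247), its flap leaning left at (262,230) and the lip at (306,245). The mug is at (337,258), the sponge at (288,296) and the scissors at (228,228). The side view shows the case at (357,263). I'll enlarge both.

```bash
python3 - <<'E'
import cv2,numpy as np
a=cv2.imread('pics/scene1.png')[195:285,235:360];b=cv2.imread('pics/side1.png')[215:305,300:425]
f=lambda i:cv2.resize(i,None,fx=6,fy=6,interpolation=cv2.INTER_CUBIC)
cv2.imwrite('pics/c1.png',f(a));cv2.imwrite('pics/c2.png',cv2.convertScaleAbs(f(b),alpha=1.6))
E
```

```text
(no output)
```

View pics/c1.png

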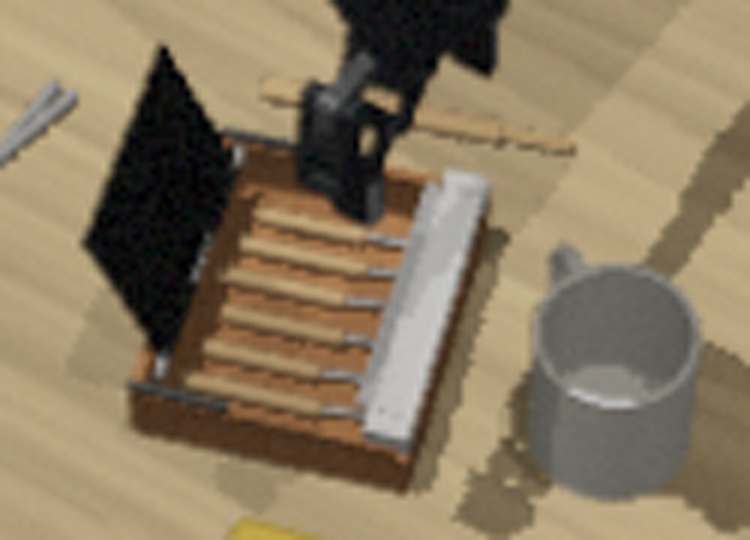

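View pics/c2.png

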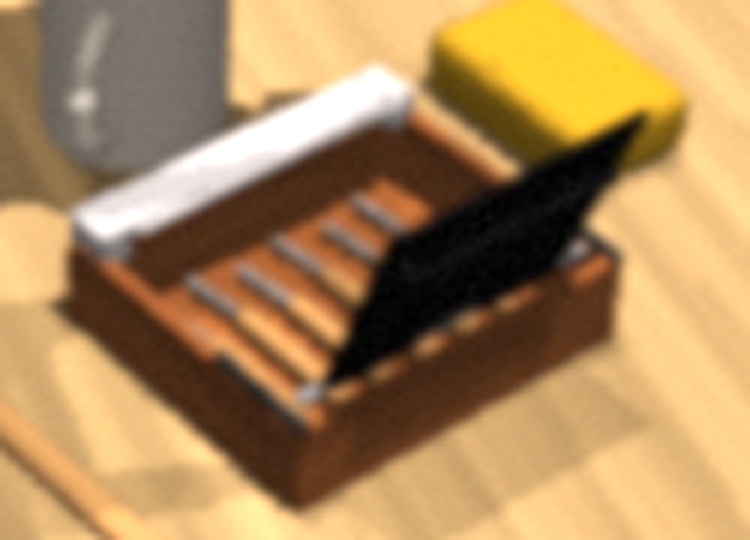

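```bash
cat > fit.py <<'E'
from h import *
from scipy.optimize import least_squares
S='scene1.png';D='side1.png'
P=[(S,405,490,70,-80,0),(S,133,428,-70,-80,0),(S,490,180,70,80,50.5),(S,225,135,-70,80,40),(S,130,388,-70,-80,40),
(D,298,507,-70,80,0),(D,612,342,-70,-80,0),(D,75,305,70,80,0),(D,310,425,-70,80,40),(D,618,262,-70,-80,40)]
Q=[(S,160,45,60,95),(S,87,243,-60,95),(D,400,238,60,95),(D,645,115,-60,95),(S,165,352,-60,0),(D,330,382,60,0)]
off={S:(235,195),D:(300,215)}
def res(p):
    x,y,w,f,s=p[0],p[1],p[2],p[3],p[4]; r=[]
    W=lambda X,Y,Z:[x+np.cos(w)*X-np.sin(w)*Y,y+np.sin(w)*X+np.cos(w)*Y,Z]
    def add(c,u,v,X,Y,Z):
        a,b=proj(c,W(X/1e3,Y/1e3,Z/1e3)); r.extend([a-off[c][0]-u/6,b-off[c][1]-v/6])
    for q in P: add(*q)
    for c,u,v,Y,L in Q: add(c,u,v,-58+s*1e3+L*np.cos(f),Y,42+L*np.sin(f))
    return np.array(r)
if __name__=='__main__':
    c0=ray(S,288,247,.03); print(c0)
    o=least_squares(res,[c0[0],c0[1],1.3,2,.001],loss='soft_l1',x_scale=[.01,.01,.1,.1,.003]); print(o.x,o.cost); print(o.fun.reshape(-1,2).round(1).tolist())
    for n,u,v,z in(('mug',337,257,.046),('sponge',288,296,.03),('sciss',228,228,.008)): print(n,ray(S,u,v,z))
E
python3 fit.py
```

```text
[ 0.58657468 -0.06664603  0.03      ]
[ 5.82797946e-01 -7.43694994e-02  1.86897024e+00  1.92813355e+00
  4.47726799e-04] 13.972659604346351
[[-0.2, 1.3], [-0.7, 1.1], [-0.5, -0.5], [-0.9, -0.7], [-1.3, 0.7], [-0.8, 0.4], [-0.3, -1.8], [-2.0, 0.5], [-2.2, 0.5], [0.4, -1.7], [-0.8, -0.1], [-1.7, 0.4], [-1.4, -0.0], [0.3, -1.5], [-0.9, 1.6], [-2.1, -0.0]]
mug [0.54871362 0.07831678 0.046     ]
sponge [0.72249314 0.021956   0.03      ]
sciss [ 0.61456696 -0.26880507  0.008     ]
```

```bash
python3 -m inch '[{"spin":-1},{"spin":-1},{},{},{}]' -1
```

```text
invalid input
```

```bash
python3 -m inch '[{"spin":-1},{"spin":-1},{"tx":0},{"tx":0}]' -1; python3 -c "
from h import *
print(get_obs()['orientation'],ray('scene1.png',178,197,.05))"
```

```text
[-3.13982101e+00 -8.66835888e-05  1.57077927e+00] [ 0.62293627 -0.44727131  0.05      ]invalid input
```

```bash
python3 -m inch '[{"tx":0,"ty":0,"tz":0,"spin":-1},{"tx":0,"ty":0,"tz":0,"spin":-1},{"tx":0,"ty":0,"tz":0,"spin":0},{"tx":0,"ty":0,"tz":0,"spin":0}]' -1
```

```text
clock: 0.6
eef_pos: [0.5999, 0.0, 0.2309]
orientation: [-3.141, -0.0, 1.868]
wrist_force: [0.5, -0.8, 1.0]
gripper_width: 0.0124
finger_force: 0.0
```

```bash
python3 -m inch '[{"tx":-1,"ty":-0.2,"tz":0,"spin":0},{"tx":-1,"ty":-0.2,"tz":0,"spin":0},{"tx":-1,"ty":-0.2,"tz":0,"spin":0},{"tx":-1,"ty":-0.2,"tz":0,"spin":0},{"tx":-1,"ty":-0.2,"tz":0,"spin":0},{"tx":-1,"ty":-0.2,"tz":0,"spin":0},{"tx":-1,"ty":-0.2,"tz":0,"spin":0},{"tx":-1,"ty":-0.1,"tz":0,"spin":0}]' -1
python3 - <<'E'
from h import *
for n in('scene','side'): snap(n,n+'2.png')
a=cv2.imread('pics/scene2.png')[195:285,235:360];b=cv2.imread('pics/side2.png')[185:305,290:425]
f=lambda i:cv2.resize(i,None,fx=4,fy=4,interpolation=cv2.INTER_CUBIC)
a=f(a);b=f(b);h=np.zeros((480,40+0+a.shape[1]-40,3),np.uint8);h[:a.shape[0]]=a
m=np.hstack([h,b]);cv2.imwrite('pics/m2.png',cv2.resize(cv2.convertScaleAbs(m,alpha=1.5),(800,int(480*800/m.shape[1]))));print(m.shape)
import fit
w=np.array([.5828,-.0744]);d=get_obs()['eef_pos'][:2]-w;c,s=np.cos(1.869),np.sin(1.869);print(d[0]*c+d[1]*s,-d[0]*s+d[1]*c)
E
```

```text
clock: 1.6
eef_pos: [0.6233, -0.2034, 0.2313]
orientation: [-3.142, 0.0, 1.869]
wrist_force: [0.4, 0.7, 0.6]
gripper_width: -0.0002
finger_force: 0.0
(480, 1040, 3)
-0.13658477900323063 -0.0002547689334799208
```

View pics/m2.png

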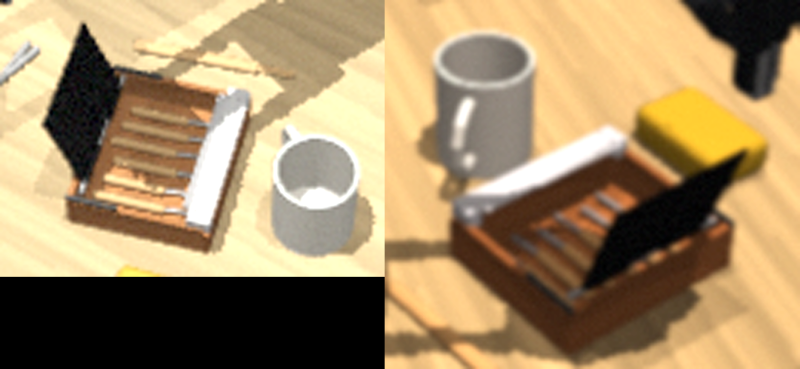

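```bash
python3 -m inch '[{"tx":-0.4,"ty":0,"tz":1,"spin":0},{"tx":0,"ty":0,"tz":1,"spin":0},{"tx":0,"ty":0,"tz":1,"spin":0},{"tx":0,"ty":0,"tz":1,"spin":0},{"tx":0,"ty":0,"tz":1,"spin":0}]' -1
python3 -m inch '[{"tx":0.6,"ty":0,"tz":0,"spin":0},{"tx":0.6,"ty":0,"tz":0,"spin":0},{"tx":0.6,"ty":0,"tz":0,"spin":0},{"tx":0.6,"ty":0,"tz":0,"spin":0},{"tx":0.6,"ty":0,"tz":0,"spin":0}]' -1
```

```text
clock: 2.33
eef_pos: [0.6263, -0.2111, 0.1055]
orientation: [3.141, -0.0, 1.87]
wrist_force: [-0.1, 0.4, -0.8]
gripper_width: -0.0002
finger_force: 0.0
clock: 2.95
eef_pos: [0.6058, -0.1409, 0.1122]
orientation: [3.135, 0.007, 1.87]
wrist_force: [-2.5, -5.0, 18.2]
gripper_width: 0.0001
finger_force: 8.0
```

The force reading suggests the tip landed on top of the rib, whose lower face is at about z 0.10. I'll back off and go in lower.

```bash
python3 -m inch '[{"tx":0,"ty":0,"tz":-0.5,"spin":0},{"tx":-1,"ty":0,"tz":-0.2,"spin":0},{"tx":-1,"ty":0,"tz":0,"spin":0},{"tx":-1,"ty":0,"tz":0,"spin":0},{"tx":0,"ty":0,"tz":0.7,"spin":0},{"tx":0,"ty":0,"tz":0.8,"spin":0}]' -1
python3 - <<'E'
from h import *
for n in('scene','side'): snap(n,n+'3.png')
a=cv2.imread('pics/scene3.png')[195:285,235:360];b=cv2.imread('pics/side3.png')[185:305,290:425]
f=lambda i:cv2.resize(i,None,fx=4,fy=4,interpolation=cv2.INTER_CUBIC)
a=f(a);b=f(b);h=np.zeros((480,a.shape[1],3),np.uint8);h[:a.shape[0]]=a
m=np.hstack([h,b]);cv2.imwrite('pics/m3.png',cv2.resize(cv2.convertScaleAbs(m,alpha=1.5),(800,int(480*800/m.shape[1]))))
E
```

```text
clock: 3.7
eef_pos: [0.6261, -0.2109, 0.0852]
orientation: [3.141, -0.001, 1.871]
wrist_force: [0.3, 1.1, -1.4]
gripper_width: 0.0001
finger_force: 0.0
```

View pics/m3.png

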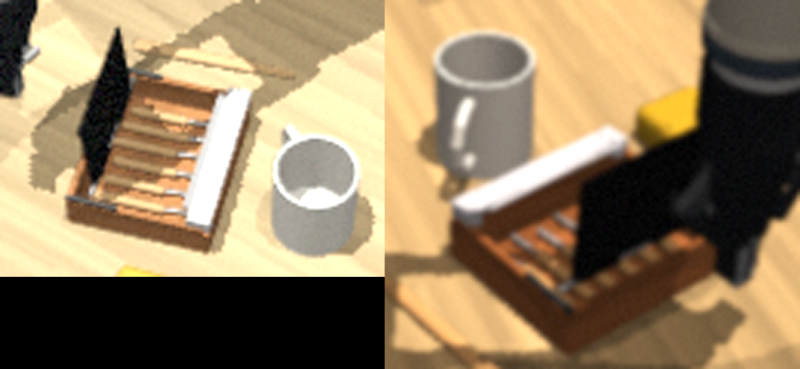

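The case hasn't moved. The flap now stands near upright, at (105,105) left and (640,215) right. The tip is behind it at z 0.085, below the rib.

```bash
python3 -m inch '[{"tx":0.8,"ty":0,"tz":0,"spin":0},{"tx":0.8,"ty":0,"tz":0,"spin":0},{"tx":0.6,"ty":0,"tz":0,"spin":0},{"tx":0.6,"ty":0,"tz":0,"spin":0},{"tx":0.6,"ty":0,"tz":0,"spin":0},{"tx":0.6,"ty":0,"tz":0,"spin":0}]' -1
python3 -m inch '[{"tx":0.3,"ty":0,"tz":0.1,"spin":0},{"tx":0.2,"ty":0,"tz":0.1,"spin":0},{"tx":0,"ty":0,"tz":0,"spin":0}]' -1
```

```text
clock: 4.55
eef_pos: [0.5964, -0.1154, 0.0863]
orientation: [3.141, 0.0, 1.871]
wrist_force: [-0.8, -0.6, -1.5]
gripper_width: 0.0
finger_force: 0.5
clock: 4.92
eef_pos: [0.5929, -0.104, 0.081]
orientation: [-3.141, -0.0, 1.871]
wrist_force: [1.3, -0.4, 0.2]
gripper_width: -0.0002
finger_force: 0.2
```

```bash
python3 -m inch '[{"tx":0.15,"ty":0,"tz":0.2,"spin":0},{"tx":0.15,"ty":0,"tz":0.2,"spin":0},{"tx":0.15,"ty":0,"tz":0.25,"spin":0},{"tx":0.1,"ty":0,"tz":0.25,"spin":0},{"tx":0,"ty":0,"tz":0,"spin":0}]' -1
python3 - <<'E'
from h import *
for n in('scene','side'): snap(n,n+'4.png')
a=cv2.imread('pics/scene4.png')[195:285,235:360];b=cv2.imread('pics/side4.png')[185:305,290:425]
f=lambda i:cv2.resize(i,None,fx=4,fy=4,interpolation=cv2.INTER_CUBIC)
a=f(a);b=f(b);h=np.zeros((480,a.shape[1],3),np.uint8);h[:a.shape[0]]=a
m=np.hstack([h,b]);cv2.imwrite('pics/m4.png',cv2.resize(cv2.convertScaleAbs(m,alpha=1.7,beta=15),(800,int(480*800/m.shape[1]))))
E
```

```text
clock: 5.55
eef_pos: [0.5885, -0.0907, 0.0578]
orientation: [-3.14, -0.001, 1.871]
wrist_force: [0.0, 1.2, 0.7]
gripper_width: -0.0003
finger_force: 0.5
```

View pics/m4.png

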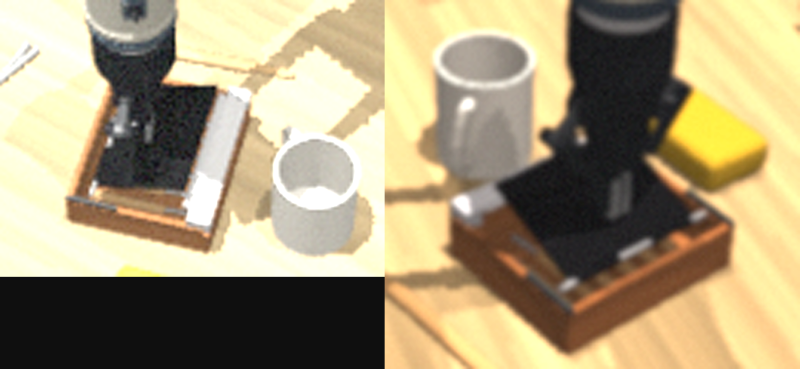

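The flap is now about 15–20° above level with the tip behind the rib, and the case is unmoved. Next I press it level.

```bash
python3 -m inch '[{"tx":0,"ty":0,"tz":0.2,"spin":0},{"tx":0,"ty":0,"tz":0.2,"spin":0},{"tx":0,"ty":0,"tz":0,"spin":0}]' -1;python3 -m inch '[{"tx":0,"ty":0,"tz":0.15,"spin":0},{"tx":0,"ty":0,"tz":0,"spin":0}]' -1
```

```text
clock: 6.02
eef_pos: [0.5892, -0.091, 0.0495]
orientation: [3.141, 0.0, 1.871]
wrist_force: [-0.9, 1.7, 6.7]
gripper_width: 0.0001
finger_force: 3.0
clock: 6.28
eef_pos: [0.5894, -0.091, 0.0491]
orientation: [3.139, 0.001, 1.871]
wrist_force: [-8.3, 2.3, 20.9]
gripper_width: -0.0
finger_force: 9.7
```

```bash
python3 -m inch '[{"tx":0,"ty":0,"tz":-0.15,"spin":0},{"tx":0,"ty":0,"tz":0,"spin":0}]' -1
python3 - <<'E'
from h import *
for n in('scene','side'): snap(n,n+'5.png')
c=camera('wrist')['color'][:,:,::-1]; cv2.imwrite('pics/wrist5.png',c)
a=cv2.imread('pics/scene5.png')[205:280,245:325];b=cv2.imread('pics/side5.png')[220:295,310:410]
f=lambda i:cv2.resize(i,None,fx=4,fy=4,interpolation=cv2.INTER_CUBIC)
m=np.hstack([f(a),f(b)]);w=cv2.resize(c,(400,300));w=np.hstack([w,np.zeros((300,320,3),np.uint8)])
cv2.imwrite('pics/m5.png',cv2.convertScaleAbs(np.vstack([m,w]),alpha=2,beta=15))
E
```

```text
clock: 6.52
eef_pos: [0.5893, -0.0911, 0.0494]
orientation: [3.14, 0.0, 1.871]
wrist_force: [-1.0, 2.0, 8.8]
gripper_width: 0.0001
finger_force: 4.0
```

View pics/m5.png

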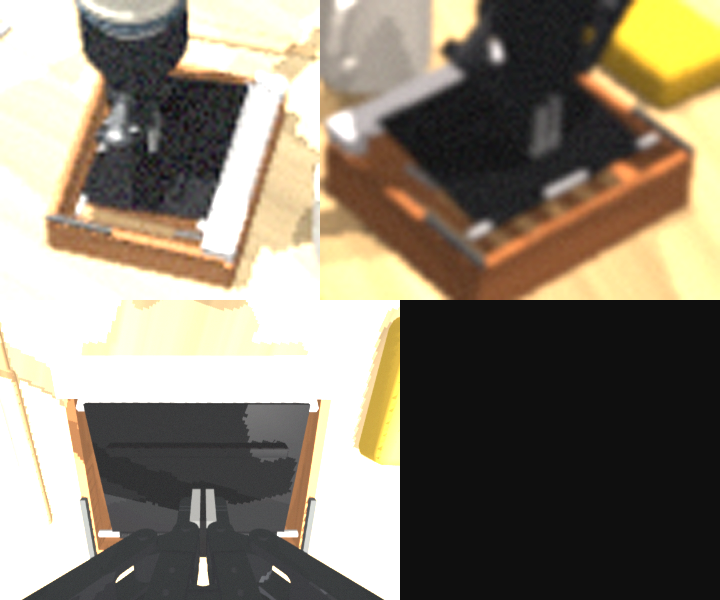

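```bash
python3 - <<'E'
from h import *
c=camera('wrist');o=get_obs();g=c['color'].astype(int).sum(2)/3
print('col270',[(r,int(g[r,262:278].mean())) for r in range(140,300,2)])
T=c['tool_from_camera'];F=240/np.tan(np.radians(c['fovy'])/2)
from scipy.spatial.transform import Rotation as Ro
R=Ro.from_euler('xyz',o['orientation']).as_matrix();p=o['eef_pos']
w=1.869;C=np.array([[np.cos(w),-np.sin(w),0],[np.sin(w),np.cos(w),0],[0,0,1]]);c0=np.array([.5828,-.0744,0])
def pr(x,z,y=.02):
    X=C@np.array([x,y,z])+c0; q=np.linalg.inv(T)@np.append(R.T@(X-p),1); return (F*q[0]/q[2]+c['cx']).round(1),(F*q[1]/q[2]+c['cy']).round(1)
print('lip flare',pr(.042,.056),pr(.042,.059),'lip flat top',pr(.048,.0505),pr(.07,.0505),'front base',pr(.07,0),'hinge wall',pr(-.07,.04),'tip',pr(-.006,.049))
for s in(0,.003,.006,.009):
  for a in(0,.1,.15):
    L=lambda r,n:(-.058+s+r*np.cos(a)-n*np.sin(a),.042+r*np.sin(a)+n*np.cos(a))
    print(s,a,'rib back base,top,front top,edge',[float(pr(*L(*q))[1]) for q in((.067,.0015),(.067,.0095),(.073,.0095),(.095,.0015))])
print('corner cols lip',pr(.042,.056,.08),pr(.042,.056,-.08))
E
```

```text
col270 [(140, 184), (142, 182), (144, 181), (146, 179), (148, 178), (150, 178), (152, 180), (154, 182), (156, 167), (158, 163), (160, 165), (162, 156), (164, 77), (166, 17), (168, 22), (170, 22), (172, 22), (174, 22), (176, 22), (178, 22), (180, 22), (182, 22), (184, 22), (186, 22), (188, 22), (190, 22), (192, 22), (194, 23), (196, 22), (198, 22), (200, 22), (202, 22), (204, 22), (206, 22), (208, 23), (210, 22), (212, 22), (214, 22), (216, 22), (218, 22), (220, 22), (222, 22), (224, 22), (226, 22), (228, 18), (230, 16), (232, 16), (234, 17), (236, 19), (238, 22), (240, 22), (242, 22), (244, 22), (246, 22), (248, 22), (250, 21), (252, 22), (254, 22), (256, 22), (258, 22), (260, 22), (262, 21), (264, 22), (266, 22), (268, 23), (270, 22), (272, 22), (274, 21), (276, 18), (278, 19), (280, 19), (282, 17), (284, 17), (286, 17), (288, 17), (290, 17), (292, 17), (294, 17), (296, 17), (298, 17)]
lip flare (np.float64(258.2), np.float64(176.5)) (np.float64(256.8), np.float64(178.0)) lip flat top (np.float64(259.8), np.float64(156.5)) (np.float64(256.5), np.float64(88.5)) front base (np.float64
[... 360 characters left out ...]
dge [247.6, 254.9, 239.6, 176.1]
0.003 0.1 rib back base,top,front top,edge [254.8, 264.8, 249.7, 182.6]
0.003 0.15 rib back base,top,front top,edge [259.3, 270.7, 255.8, 187.1]
0.006 0 rib back base,top,front top,edge [240.4, 247.3, 231.8, 168.0]
0.006 0.1 rib back base,top,front top,edge [247.3, 257.0, 241.6, 173.9]
0.006 0.15 rib back base,top,front top,edge [251.6, 262.7, 247.6, 178.2]
0.009 0 rib back base,top,front top,edge [233.0, 239.6, 223.9, 159.7]
0.009 0.1 rib back base,top,front top,edge [239.7, 249.0, 233.5, 165.1]
0.009 0.15 rib back base,top,front top,edge [243.9, 254.7, 239.2, 169.2]
corner cols lip (np.float64(80.4), np.float64(176.1)) (np.float64(554.1), np.float64(177.1))
```

```bash
python3 - <<'E'
from h import *
c=camera('wrist')['color'][60:320,90:540,::-1]
m=cv2.resize(c,None,fx=1.75,fy=1.75,interpolation=cv2.INTER_CUBIC)
m=(255*(m/255.)**.45).astype(np.uint8);m=cv2.convertScaleAbs(m,alpha=.95)
cv2.imwrite('pics/w6.png',m)
E
```

```text
(no output)
```

View pics/w6.png

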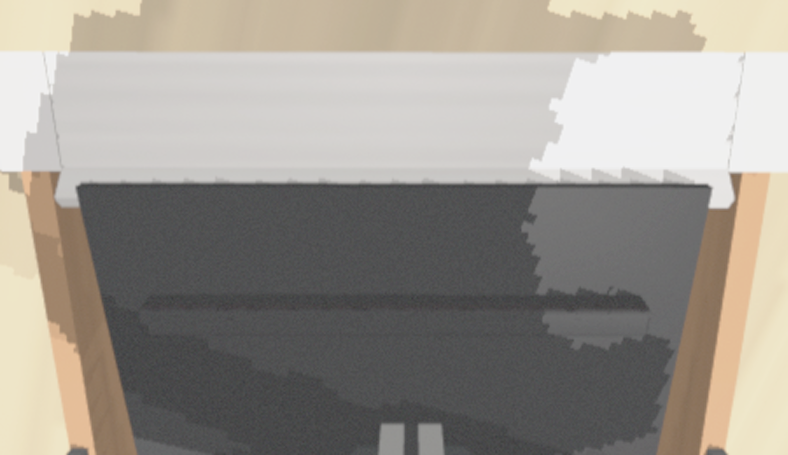

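Overlooking the flap from the wrist, its edge (row 184, columns 80–710) lies on top of the flare (inner edge at row 207), so the slide has already crept to about 8 mm. The rib is at row 300. I'll drag the flap back by friction while pressing, so the edge drops off the flare.

```bash
python3 -m inch '[{"tx":0,"ty":0,"tz":0.1,"spin":0},{"tx":-0.1,"ty":0,"tz":0.02,"spin":0},{"tx":-0.1,"ty":0,"tz":0.0,"spin":0},{"tx":0,"ty":0,"tz":0,"spin":0}]' -1;python3 -m inch '[{"tx":-0.1,"ty":0,"tz":0,"spin":0},{"tx":-0.1,"ty":0,"tz":0,"spin":0},{"tx":0,"ty":0,"tz":0,"spin":0}]' -1
cat > prof.py <<'E'
from h import *
c=camera('wrist');g=c['color'].astype(int).sum(2)/3
p=[int(g[r,262:278].mean()) for r in range(80,320)]
print('edge',[80+i for i in range(239) if p[i]>60>=p[i+1]],'dark',[80+i for i in range(240) if p[i]<20][:24]); o=get_obs(); d=o['eef_pos'][:2]-[.5828,-.0744]; print('tip x_c',d@[np.cos(1.869),np.sin(1.869)],o['eef_pos'],o['wrist_force'])
E
python3 prof.py
```

```text
clock: 7.28
eef_pos: [0.591, -0.0961, 0.0477]
orientation: [3.14, 0.001, 1.871]
wrist_force: [-2.3, 1.3, 4.7]
gripper_width: 0.0005
finger_force: 2.1
clock: 7.65
eef_pos: [0.5918, -0.1008, 0.0452]
orientation: [-3.141, -0.0, 1.871]
wrist_force: [0.8, 2.0, 1.6]
gripper_width: -0.0001
finger_force: 0.9
edge [150] dark [210, 211, 212, 213, 214, 215, 271, 273, 274, 275, 276, 277, 278, 279, 280, 281, 282, 283, 284, 285, 286, 287, 288, 289]
tip x_c -0.02786617544372747 [ 0.59174127 -0.10080454  0.04517251] [0.58688557 0.36632566 2.38223885]
```

```bash
cat >> prof.py <<'E'
T=c['tool_from_camera'];F=240/np.tan(np.radians(c['fovy'])/2)
from scipy.spatial.transform import Rotation as Ro
from scipy.optimize import least_squares
R=Ro.from_euler('xyz',o['orientation']).as_matrix();p=o['eef_pos']
w=1.869;C=np.array([[np.cos(w),-np.sin(w),0],[np.sin(w),np.cos(w),0],[0,0,1]]);c0=np.array([.5828,-.0744,0])
def pr(x,z,y=.02):
    X=C@np.array([x,y,z])+c0; q=np.linalg.inv(T)@np.append(R.T@(X-p),1); return float(F*q[1]/q[2]+c['cy'])
print('flare',pr(.042,.056),'outer',pr(.07,.0505))
for s in(0,.004,.008,.016,.02,.024):
  for a in(-.03,0,.05,.1):
    L=lambda r,n:(-.058+s+r*np.cos(a)-n*np.sin(a),.042+r*np.sin(a)+n*np.cos(a))
    print(s,a,'rib front base,top, back top,edge',[round(pr(*L(*q))) for q in((.073,.0015),(.073,.0095),(.067,.0095),(.095,.0015))])
E
python3 prof.py
```

```text
edge [150] dark [210, 211, 212, 213, 214, 215, 271, 273, 274, 275, 276, 277, 278, 279, 280, 281, 282, 283, 284, 285, 286, 287, 288, 289]
tip x_c -0.027865940322342256 [ 0.59175276 -0.10080076  0.04518743] [0.34384683 0.60837987 1.575467  ]
flare 147.6055383633182 outer 53.60979219434887
0 -0.03 rib front base,top, back top,edge [217, 222, 238, 157]
0 0 rib front base,top, back top,edge [219, 225, 241, 158]
0 0.05 rib front base,top, back top,edge [222, 229, 245, 161]
0 0.1 rib front base,top, back top,edge [225, 235, 251, 164]
0.004 -0.03 rib front base,top, back top,edge [207, 211, 228, 146]
0.004 0 rib front base,top, back top,edge [208, 214, 230, 147]
0.004 0.05 rib front base,top, back top,edge [211, 218, 234, 149]
0.004 0.1 rib front base,top, back top,edge [215, 223, 240, 152]
0.008 -0.03 rib front base,top, back top,edge [196, 200, 217, 135]
0.008 0 rib front base,top, back top,edge [197, 202, 219, 135]
0.008 0.05 rib front base,top, back top,edge [200, 207, 223, 137]
0.008 0.1 rib front base,top, back top,edge [203, 211, 228, 139]
0.016 -0.03 rib front base,top, back top,edge [174, 178, 195, 111]
0.016 0 rib front base,top, back top,edge [175, 179, 197, 111]
0.016 0.05 rib front base,top, back top,edge [178, 183, 201, 112]
0.016 0.1 rib front base,top, back top,edge [181, 187, 205, 113]
0.02 -0.03 rib front base,top, back top,edge [163, 166, 183, 99]
0.02 0 rib front base,top, back top,edge [164, 168, 185, 98]
0.02 0.05 rib front base,top, back top,edge [166, 171, 189, 99]
0.02 0.1 rib front base,top, back top,edge [169, 175, 193, 100]
0.024 -0.03 rib front base,top, back top,edge [152, 154, 172, 86]
0.024 0 rib front base,top, back top,edge [153, 155, 173, 86]
0.024 0.05 rib front base,top, back top,edge [154, 159, 177, 86]
0.024 0.1 rib front base,top, back top,edge [157, 162, 181, 86]
```

The flap is now level (about 0 rad) and the slide is about 3.5 mm, with its edge just short of the flare. I'll run the tip lightly forward to the rib, 29 mm away.

```bash
python3 -m inch '[{"tx":0.1,"ty":0,"tz":0.03,"spin":0},{"tx":0.15,"ty":0,"tz":0,"spin":0},{"tx":0.15,"ty":0,"tz":0,"spin":0},{"tx":0.15,"ty":0,"tz":0,"spin":0},{"tx":0.15,"ty":0,"tz":0,"spin":0},{"tx":0.15,"ty":0,"tz":0,"spin":0},{"tx":0,"ty":0,"tz":0,"spin":0}]' -1; python3 prof.py | head -3
```

```text
clock: 8.62
eef_pos: [0.5853, -0.0796, 0.0449]
orientation: [-3.141, -0.001, 1.871]
wrist_force: [-0.5, 0.4, 1.1]
gripper_width: 0.0001
finger_force: 0.9
edge [215] dark [266, 267, 268, 269, 270, 271, 272, 286, 287, 288, 289, 290, 291, 292, 293, 294, 295, 296, 297, 298, 299, 300, 301, 302]
tip x_c -0.005733157702653001 [ 0.58536925 -0.07960816  0.04484725] [-0.63542516  1.96969319  0.86039216]
flare 214.74561082630225 outer 127.60324526514673
```

```bash
python3 prof.py | sed -n 4,15p
```

```text
0 -0.03 rib front base,top, back top,edge [271, 279, 294, 217]
0 0 rib front base,top, back top,edge [274, 282, 297, 219]
0 0.05 rib front base,top, back top,edge [278, 288, 302, 223]
0 0.1 rib front base,top, back top,edge [283, 294, 309, 228]
0.004 -0.03 rib front base,top, back top,edge [262, 269, 284, 206]
0.004 0 rib front base,top, back top,edge [264, 272, 287, 208]
0.004 0.05 rib front base,top, back top,edge [268, 278, 293, 212]
0.004 0.1 rib front base,top, back top,edge [273, 284, 298, 217]
0.008 -0.03 rib front base,top, back top,edge [252, 259, 274, 196]
0.008 0 rib front base,top, back top,edge [254, 262, 277, 198]
0.008 0.05 rib front base,top, back top,edge [258, 267, 282, 201]
0.008 0.1 rib front base,top, back top,edge [263, 273, 288, 206]
```

```bash
python3 -m inch '[{"tx":0.1,"ty":0,"tz":0.03,"spin":0},{"tx":0.1,"ty":0,"tz":0,"spin":0},{"tx":0.1,"ty":0,"tz":0,"spin":0},{"tx":0.1,"ty":0,"tz":0,"spin":0},{"tx":0,"ty":0,"tz":0,"spin":0}]' -1; python3 -m inch '[{"tx":0.1,"ty":0,"tz":0.01,"spin":0},{"tx":0.1,"ty":0,"tz":0,"spin":0},{"tx":0,"ty":0,"tz":0,"spin":0}]' -1; python3 prof.py
```

```text
clock: 9.35
eef_pos: [0.5826, -0.0709, 0.0443]
orientation: [-3.142, 0.0, 1.871]
wrist_force: [0.8, -1.9, 1.1]
gripper_width: -0.0003
finger_force: 1.6
clock: 9.72
eef_pos: [0.5812, -0.066, 0.0441]
orientation: [3.142, 0.0, 1.871]
wrist_force: [0.5, -2.8, 0.7]
gripper_width: -0.0002
finger_force: 2.0
edge [155, 255] dark [260, 264, 272, 274, 275, 276, 277, 278, 279, 280, 281, 282, 283, 284, 285, 286, 287, 288, 289, 290, 291, 292, 293, 294]
tip x_c 0.008560730455467003 [ 0.58115431 -0.06594984  0.04409091] [ 0.36042408 -2.34577133  0.85988389]
flare 255.3672578410812 outer 171.82647865779876
0 -0.03 rib front base,top, back top,edge [305, 314, 328, 253]
0 0 rib front base,top, back top,edge [308, 318, 332, 256]
0 0.05 rib front base,top, back top,edge [313, 324, 338, 261]
0 0.1 rib front base,top, back top,edge [318, 331, 344, 267]
0.004 -0.03 rib front base,top, back top,edge [296, 305, 319, 244]
0.004 0 rib front base,top, back top,edge [299, 308, 322, 246]
0.004 0.05 rib front base,top, back top,edge [303, 315, 328, 251]
0.004 0.1 rib front base,top, back top,edge [309, 321, 335, 2
[... 343 characters left out ...]
 front base,top, back top,edge [271, 279, 294, 215]
0.016 0.05 rib front base,top, back top,edge [275, 285, 299, 219]
0.016 0.1 rib front base,top, back top,edge [280, 291, 306, 224]
0.02 -0.03 rib front base,top, back top,edge [259, 266, 281, 203]
0.02 0 rib front base,top, back top,edge [261, 269, 284, 205]
0.02 0.05 rib front base,top, back top,edge [265, 274, 289, 208]
0.02 0.1 rib front base,top, back top,edge [270, 281, 295, 213]
0.024 -0.03 rib front base,top, back top,edge [249, 256, 271, 192]
0.024 0 rib front base,top, back top,edge [251, 259, 274, 194]
0.024 0.05 rib front base,top, back top,edge [255, 264, 279, 197]
0.024 0.1 rib front base,top, back top,edge [259, 270, 285, 201]
```

```bash
python3 -m inch '[{"tx":0.1,"ty":0,"tz":0,"spin":0},{"tx":0.1,"ty":0,"tz":0,"spin":0},{"tx":0.1,"ty":0,"tz":0,"spin":0},{"tx":0.1,"ty":0,"tz":0,"spin":0},{"tx":0,"ty":0,"tz":0,"spin":0}]' -1; python3 -m inch '[{"tx":0.1,"ty":0,"tz":0,"spin":0},{"tx":0.06,"ty":0,"tz":0,"spin":0},{"tx":0,"ty":0,"tz":0,"spin":0}]' -1; python3 prof.py|head -3
```

```text
clock: 10.4
eef_pos: [0.5781, -0.056, 0.044]
orientation: [-3.142, -0.001, 1.871]
wrist_force: [-0.0, -2.5, 0.7]
gripper_width: -0.0
finger_force: 1.8
clock: 10.78
eef_pos: [0.5772, -0.0532, 0.0441]
orientation: [3.141, 0.001, 1.871]
wrist_force: [2.1, -4.5, -0.3]
gripper_width: 0.0001
finger_force: 3.7
edge [184, 205, 289] dark [291, 292, 293, 294, 295, 296, 297, 298, 299, 300, 301, 302, 303, 304, 305, 306, 307, 308, 309, 310, 311, 312, 313, 314]
tip x_c 0.02190956087939934 [ 0.57717588 -0.05320751  0.04404479] [ 2.31635764 -5.96454933  1.06337741]
flare 290.4805955420685 outer 210.44387653507425
```

```bash
python3 -m inch '[{"tx":-0.1,"ty":0,"tz":0,"spin":0},{"tx":-0.1,"ty":0,"tz":0,"spin":0},{"tx":0,"ty":0,"tz":-0.3,"spin":0},{"tx":0,"ty":0,"tz":-1,"spin":0},{"tx":0,"ty":0,"tz":-1,"spin":0},{"tx":-1,"ty":0,"tz":-1,"spin":0},{"tx":-1,"ty":0,"tz":-1,"spin":0},{"tx":0,"ty":0,"tz":0,"spin":0}]' -1; python3 prof.py
python3 - <<'E'
from h import *
c=camera('wrist')['color'][:,:,::-1];s=snap('scene','scene7.png')['color'][195:285,235:360,::-1]
m=np.hstack([cv2.resize(c,(400,300)),cv2.resize(s,(400,300),interpolation=cv2.INTER_CUBIC)])
cv2.imwrite('pics/m7.png',(255*(m/255.)**.6).astype(np.uint8))
E
```

```text
clock: 11.82
eef_pos: [0.5945, -0.1066, 0.1544]
orientation: [3.138, 0.002, 1.869]
wrist_force: [0.1, 0.4, 0.4]
gripper_width: 0.0001
finger_force: 0.0
edge [118, 249] dark [120, 121, 122, 123, 124, 125, 126, 127, 128, 129, 130, 131, 132, 133, 134, 135, 136, 137, 138, 139, 140, 141, 142, 143]
tip x_c -0.032947340685986176 [ 0.59369027 -0.10552125  0.15244632] [-0.0585687  -0.09045283 -0.70008964]
flare 119.26494005650987 outer 66.58476341392418
0 -0.03 rib front base,top, back top,edge [164, 165, 175, 127]
0 0 rib front base,top, back top,edge [164, 166, 176, 127]
0 0.05 rib front base,top, back top,edge [165, 168, 178, 128]
0 0.1 rib front base,top, back top,edge [167, 170, 180, 129]
0.004 -0.03 rib front base,top, back top,edge [157, 158, 168, 120]
0.004 0 rib front base,top, back top,edge [158, 159, 169, 120]
0.004 0.05 rib front base,top, back top,edge [159, 161, 171, 121]
0.004 0.1 rib front base,top, back top,edge [160, 163, 173, 122]
0.008 -0.03 rib front base,top, back top,edge [151, 152, 162, 113]
0.008 0 rib front base,top, back top,edge [151, 152, 163, 113]
0.008 0.05 rib 
[... 183 characters left out ...]
.016 0 rib front base,top, back top,edge [137, 139, 149, 99]
0.016 0.05 rib front base,top, back top,edge [138, 140, 151, 99]
0.016 0.1 rib front base,top, back top,edge [139, 142, 152, 100]
0.02 -0.03 rib front base,top, back top,edge [130, 131, 141, 92]
0.02 0 rib front base,top, back top,edge [131, 131, 142, 92]
0.02 0.05 rib front base,top, back top,edge [131, 133, 144, 92]
0.02 0.1 rib front base,top, back top,edge [132, 135, 145, 92]
0.024 -0.03 rib front base,top, back top,edge [124, 124, 134, 85]
0.024 0 rib front base,top, back top,edge [124, 124, 135, 84]
0.024 0.05 rib front base,top, back top,edge [124, 126, 136, 84]
0.024 0.1 rib front base,top, back top,edge [125, 127, 138, 85]
```

View pics/m7.png

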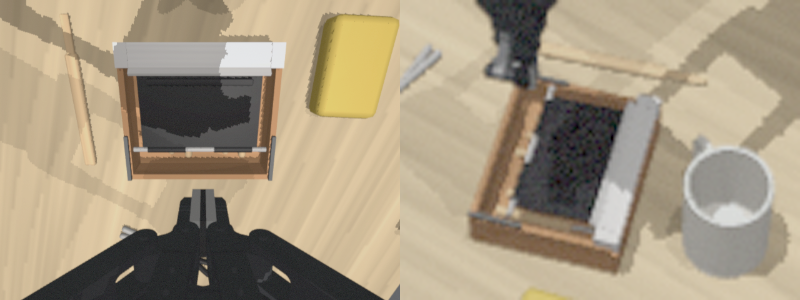

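The flap is shut under the lip. Its rib is at about row 80 in the wrist view, which puts the slide at about 24 mm, and the case and mug haven't moved.

```bash
python3 -c "
from bench import *
print(sign_off())"
```

```text
the job is handed in; nothing more can be done
None
```

I closed the case and handed the job in. By camera the flap is shut under the lip at about 24 mm of slide, with the arm clear and the case and mug where they were. On the way the flap's edge landed on the lip's flare, so I drew it back to level before sliding it home.

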